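# Move a ladder rung to the next hole and hold its lock pin home

## Robot

A 7-joint arm with a two-finger parallel gripper is mounted at the origin on a cart in front of the work surface, level with it; the furniture and walls round the work are solid. World frame = base frame: x ahead of the robot, y to its left, z up, the work surface at z = 0. Lengths are in m, angles in rad, forces in N, time in s.
With the tool pointing down it reaches from about 0.35 to 0.9 m from the base axis. Payload 19.9 kg.
Tool frame: the origin (TCP) lies at the very end of the fingers, on their centre line; the grasp point (between the pads) lies env.grip_point_offset behind it (env.grip_point_offset is the distance from the TCP to the grasp point, in m); z points along the fingers, y is the line along which they close (so a half turn about z gives the same grasp; the last joint's range is limited). The gripper opens to 85 mm and grips with 20 to 120 N. Pads are 22 mm wide; open, the fingers measure 114 mm over their backs; the gripper's body (76 mm by 85 mm) begins 54 mm behind the grasp point. The pads swing forward as they close: fully open they stand 13 mm farther back than shut.
Start: joints at [1.19, 0.417, -0.01, 1.614, 0.005, 1.111, -0.053], TCP at [0.208, -0.589, 0.231] pointing down, gripper open.
Joint ranges: [-2.81, 2.81], [-0.39, 2.02], [-1.27, 1.25], [0.06, 2.57], [-1.19, 4.33], [0.19, 2], [-2.82, 2.82]. Speed limits (rad/s): [1.89, 1.89, 2.39, 2.39, 3.01, 3.01, 3.01].

## Interface

Orientations are given as a unit quaternion [w, x, y, z].
In Python, from bench import env gives the robot as it stands.
- The arm moves only by the tool arm_command, never from a script. Its argument "deltas" is a list that holds one entry, the list of rows, each a list of 7 numbers: the shift along the tool's x, y, z in mm, then the turn, a rotation vector about the tool's x, y, z in degrees, then the opening, from 0 (shut) to 1 (fully open). In form: [[[dx, dy, dz, ax, ay, az, grip], ...]]. A call has 1 to 8 rows; each row is the pose to reach, as a shift and turn from the pose commanded when the call began, along the tool's axes at that moment; what a row does not reach only later rows make up. A row lasts 1/12 s, in which the tool goes at most 41.7 mm and 7.16 degrees, less where a joint would pass 70% of its speed; a pose out of reach is approached as far as the arm can. A call with a gripper value outside its range is refused whole. The fingers move at their own pace and stop on an object; "newtons" is the grip in N (left out, the last holds). Time passes only in rows, so rows that repeat a pose let the fingers close. It gives the time, the measured TCP pose, the force, the opening and the grip force at its end, in the units of the state.
- env.get_state(): the state, without advancing time (a new reading comes with each control period).
- env.snapshot(name): name is "scene" or "top"; returns the picture (480x640x3 uint8, blue, green, red); there is no depth.
- env.get_calibration(name): a dict with "fovy" (degrees; the focal length in pixels is half the picture's height over the tangent of half this angle, whatever the lens; pixels are square), "cx", "cy" (the principal point, pixels), "R" (3x3) and "t" (3): a world point X has camera coordinates R X + t. Camera axes: x right, y down, z forward; pixel columns grow to the right and rows downward; lengths in m; the calibration is good to about 2 mm. A picture is of the moment at which its call begins. get_calibration takes no time and is no camera call.
- env.close_job(): hands the job in; it is judged then, once.
The state is a dict: "clock": time; "joint_positions": joint angles; "joint_vel": joint speeds; "tau": joint torques, N m; "tool_pos": TCP position; "tool_rot": TCP orientation; "contact_force": force on the tool from outside, world axes, zero at the start; "wrist_torque": the same for the moment, N m; "gripper_width": opening from 0.0 (shut) to 1.0 (fully open); "finger_force": force on a finger pad.
Only numpy, scipy, OpenCV 4.12 (cv2) and the standard library are available. Lean on these libraries where they do the work, as an engineer would, in place of code of your own. Each camera call takes 0.05 s, during which the arm holds its last target. There are 200 camera calls.

## Task

Take the black rubber stop ring out of the blue parts tray and slip it down over the steel stop post at the end of the ladder rail, then let go of it. Then pull the red knob up to free the lock pin, slide the yellow rung section to the very next hole towards the stop post, and press the knob down until the pin is fully home; the spring lifts the pin part-way again when it is left alone, so finish while holding the knob with your fingers, pressed down there. Leave the wooden plugs in the tray and the mug and the sanding block where they are.

Things in the scene. Friction and masses are not known exactly. Their poses are not given: they have to be found in the camera images.
- ladder_rail: Fixed base board (350 x 110 x 18 mm) carrying a drilled square aluminium tube (30 x 30 mm, top 60 mm above the table). Origin: on the table below the tube hole in which the lock pin starts. x: along the tube towards the stop post; z up. 13 mm holes in the tube's top at x = -60, 0, 60, 120 mm; tube ends at x = -103 and 153 mm, stop post at x = 200 mm.
- stop_post (a point): Point on the axis of the steel stop post at its foot, on the top face of a 46 x 46 mm steel block 30 mm above the table. The post is 16 mm in diameter and rises 42 mm above this point, its top bevelled. A ring seated on the block has its centre 14 mm above this point.
- next_hole (a point): Mouth of the target hole: the next tube hole towards the stop post, 60 mm from the start hole, on the tube's top (60 mm above the table).
- rung_section (a joint): Position of the sliding yellow section along the tube, m: 0 with its pin in the start hole, 0.060 in the next hole towards the post; range -0.064 to 0.124. Friction 2.5 N; the pin has 2 mm play each way in a hole. Square sleeve 90 mm long, 42 x 42 mm, top 66 mm above the table; a rung stub on the rail's -y side reaches 104 mm from the tube's axis.
- lock_plunger (a joint): Height of lock plunger (knob with pin), m: 0 pin fully home; 0.006 where its spring leaves it (pin still in the hole, section blocked); above 0.017 the 10 mm round-ended pin is clear and the section slides; 0.024 top stop. Spring 0.7 N per mm either way from 0.006: 4 N to press home, 13 N at the top. Let down between holes it rides on the tube; over a hole it drops in.
- knob_center (a point): Centre of the red knob, an upright round grip 28 mm in diameter and 28 mm tall on top of the plunger; moves with section and plunger. Pin home: 102 mm above the table. Below the knob is a 22 mm round steel boss (top 78 mm above the table) on the sleeve; beside the boss 22 mm lie free between the knob's underside (pin home) and the sleeve.
- knob: The same red knob; origin at the centre of its underside, z up.
- parts_tray: Fixed blue open tray, 218 x 100 mm outside, walls and dividers 4 mm thick and 20 mm high, floor 4 mm thick; origin under its centre, x along its long side. Two dividers across make three compartments, centres at x = -71, 0, +71 mm, each about 67 x 92 mm inside. One holds the ring, the other two hold a wooden plug each; which is which varies.
- ring_center (a point): Centre (half-way up) of the loose black rubber stop ring: outside 42 mm, bore 26 mm, 28 mm tall, about 40 g, lying flat in its tray compartment, z along its bore.
- stop_ring: The same ring; origin at the centre of its underside.
- plug_1_center (a point): Centre of a round wooden plug, 34 mm in diameter, 28 mm tall, in the tray; leave it there.
- plug_2_center (a point): Centre of a second, equal wooden plug in the tray; leave it there.
- mug: White spotted mug, 78 x 114 x 93 mm, origin under its centre, standing to the right of the work; leave it.
- sanding_block: Wooden sanding block, 97 x 125 x 36 mm, origin under its centre, to the right of the work; leave it.
Mind the look-alikes: they are no part of the job. Of the things shaped like the stop_ring, the black one is meant.

How it is judged:
On the way, in this order (a step that is already met when the one before it is completed fails the run):
1. the ring lies flat round the stop post on its block, let go (horizontal distance between ring_center and stop_post below 0.008 m and z of ring_center in the frame of stop_post below 0.019 m and angle between ring_center's own z axis and vertical below 0.2 rad and contact force between the fingers and stop_ring below 0.1 N), for 0.2 s.
2. the lock pin is pulled clear of the tube by the knob (value of joint lock_plunger above 0.016 m and contact force between the fingers and knob above 0.5 N), for 0.05 s.
At the end, for the whole second after the job is handed in: The ring lies flat on its block round the post (within 8 mm of its axis, at most 5 mm up), untouched; the section stands at the next hole (0.060 m, within 4 mm), the plunger is within 2 mm of fully down and the fingers press the knob (over 1.5 N), all through the last second (all of step 1 and value of joint rung_section between 0.056 and 0.064 m and value of joint lock_plunger below 0.002 m and contact force between the fingers and knob above 1.5 N); the arm keeps its last pose, push and grip.
It fails at once if a wooden plug is moved more than 3 cm (distance of plug_1_center from where it was at the start of the episode above 0.03 m).
It fails at once if a wooden plug is moved more than 3 cm (distance of plug_2_center from where it was at the start of the episode above 0.03 m).
It fails at once if the mug is moved more than 3 cm (distance of mug from where it was at the start of the episode above 0.03 m).
It fails at once if the sanding block is moved more than 3 cm (distance of sanding_block from where it was at the start of the episode above 0.03 m).
It also fails if it takes over 67 s, if anything falls off the work surface, if the arm or the gripper's body presses on something with over 40 N, if the wrist force passes 120 N, or if a joint passes its speed limit or range.

## Working session

There is one attempt and no reset: what is moved stays moved. The work goes in short steps, Python scripts to look and compute and a tool call to move; the robot and the scene stay as the last step left them, time stands still between calls to the robot, and variables do not carry over. Pictures are saved under pics/ and viewed, at most 10 in all, crops included, and the job is handed in when it is done.

Besides the shell and the picture viewer there is one more tool, called by a JSON object that holds its "fn" and its "kwargs", one argument or row to a line. arm_command: Moves the arm, as the interface text tells. Its arguments: {"type":"object","properties":{"deltas":{"type":"array","items":{"type":"array","items":{"type":"array","items":{"type":"number"}}}},"newtons":{"type":"number"}},"required":["deltas"]}

```bash
mkdir -p pics
python3 - <<'E'
from bench import env
import cv2,numpy as np
s=env.get_state(); print(s['clock'],s['tool_pos'],s['tool_rot'],s['gripper_width'],env.grip_point_offset)
for n in("scene","top"):
    im=env.snapshot(n); cv2.imwrite(f"pics/{n}0.png",im); c=env.get_calibration(n); print(n,c)
E
```

```text
0.0 [ 0.20759026 -0.58915593  0.23065873] [-5.94553422e-04  9.85685480e-01  1.68593472e-01 -1.49458180e-04] 1.0012528022125116 0.0187
scene {'fovy': 55.45351154996047, 'cx': 315.4142337761943, 'cy': 239.37629564720044, 'R': array([[-0.79991095, -0.60010369, -0.00424675],
       [-0.44207962,  0.59402817, -0.67208344],
       [ 0.40584244, -0.5357295 , -0.74046325]]), 't': array([0.40914213, 0.2660751 , 1.10410682])}
top {'fovy': 45.43620742276622, 'cx': 327.2195656084683, 'cy': 239.53889974689898, 'R': array([[ 0.14017023, -0.99012214,  0.00323476],
       [-0.85336032, -0.12246456, -0.50673327],
       [ 0.50212397,  0.0682685 , -0.86209682]]), 't': array([-0.03063532,  0.50047394,  1.52235086])}
```

View pics/scene0.png

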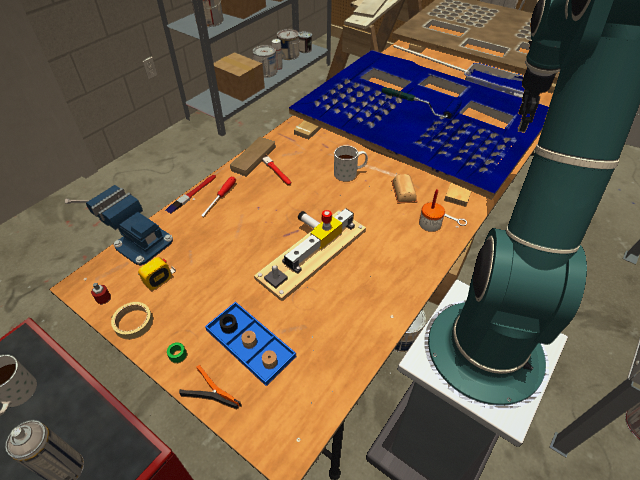

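View pics/top0.png

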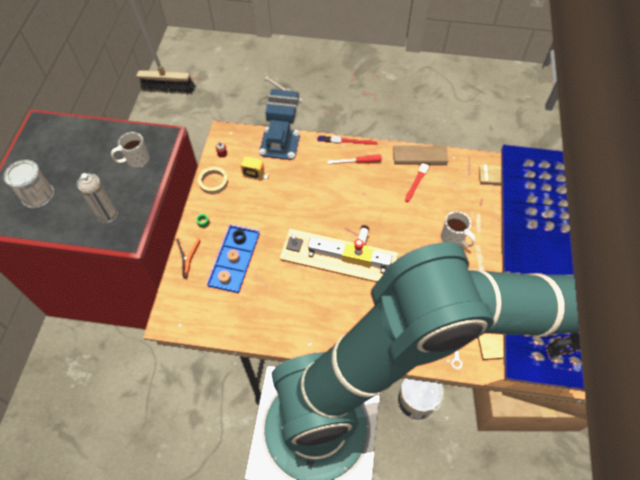

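The scene view shows the black ring in the tray at (229,323), the plugs at (249,339) and (269,358), the post block at (275,277) and the red knob at (326,217). Other ring-like things are a green ring at (177,352) and a tan ring at (132,319), both outside the tray. The black one in the tray fits the description. I'll measure it and confirm in a crop.

```bash
cat > h.py <<'E'
from bench import env
import cv2,numpy as np
C={n:env.get_calibration(n) for n in("scene","top")}
def ray(n,u,v):
    c=C[n]; f=240/np.tan(np.radians(c['fovy'])/2); R=np.array(c['R'])
    d=R.T@np.array([(u-c['cx'])/f,(v-c['cy'])/f,1]); return -R.T@np.array(c['t']),d
def plane(n,u,v,z):
    o,d=ray(n,u,v); return o+d*(z-o[2])/d[2]
def tri(p,q):
    A=np.zeros((3,3));b=np.zeros(3)
    for n,x in(("scene",p),("top",q)):
        o,d=ray(n,*x); d=d/np.linalg.norm(d); M=np.eye(3)-np.outer(d,d); A+=M;b+=M@o
    return np.linalg.solve(A,b)
def proj(n,X):
    c=C[n]; f=240/np.tan(np.radians(c['fovy'])/2); x=np.array(c['R'])@X+c['t']; return np.array([c['cx']+f*x[0]/x[2],c['cy']+f*x[1]/x[2]])
def blobs(im,lo,hi,box,mn=15):
    h=cv2.cvtColor(im,cv2.COLOR_BGR2HSV); m=cv2.inRange(h,lo,hi); x0,y0,x1,y1=box
    k=np.zeros_like(m);k[y0:y1,x0:x1]=m[y0:y1,x0:x1]
    n,l,s,c=cv2.connectedComponentsWithStats(k); return [(c[i].round(1),s[i].tolist()) for i in range(1,n) if s[i][4]>=mn],k
E
python3 - <<'E'
from h import *
for n,tb,pb in(("scene",(195,295,305,390),(250,190,370,300)),("top",(200,220,265,295),(275,220,410,285))):
    im=cv2.imread(f"pics/{n}0.png")
    b,m=blobs(im,(100,120,60),(125,255,255),tb); 
    hull=cv2.convexHull(cv2.findNonZero(m)); r=cv2.minAreaRect(hull); print(n,"tray",np.round(cv2.boxPoints(r),1).tolist())
    print([plane(n,*p,0.02)[:2].round(3).tolist() for p in cv2.boxPoints(r)])
    print("black",blobs(im,(0,0,0),(180,255,60),tb)[0]); print("wood",blobs(im,(5,60,100),(25,255,255),tb)[0])
    print("red",blobs(im,(0,150,80),(6,255,255),pb)[0]); print("yellow",blobs(im,(22,150,80),(35,255,255),pb)[0]); print("dark",blobs(im,(0,0,0),(180,120,95),pb)[0])
a=cv2.imread("pics/scene0.png")[190:385,195:385]; a=cv2.resize(a,None,fx=3,fy=3,interpolation=cv2.INTER_CUBIC);cv2.imwrite("pics/c1.png",a)
E
```

```text
scene tray [[203.60000610351562, 327.6000061035156], [233.1999969482422, 295.5], [296.70001220703125, 354.20001220703125], [267.0, 386.29998779296875]]
[[0.578, 0.371], [0.586, 0.257], [0.349, 0.29], [0.353, 0.392]]
black [(array([227.9, 323.1]), [220, 314, 17, 19, 243]), (array([242.7, 329.8]), [231, 320, 25, 21, 26]), (array([259.5, 349.9]), [247, 338, 27, 25, 31])]
wood [(array([248.7, 342. ]), [195, 295, 110, 95, 6787]), (array([281. , 295.7]), [278, 295, 7, 3, 15]), (array([248.1, 336.7]), [242, 331, 14, 13, 135]), (array([268.7, 357. ]), [262, 351, 14, 13, 147])]
red [(array([326.2, 216.5]), [322, 210, 10, 14, 80])]
yellow [(array([325. , 228.5]), [310, 216, 32, 24, 261])]
dark [(array([301.3, 215.6]), [298, 211, 9, 13, 35]), (array([348. , 222.6]), [342, 215, 13, 15, 94]), (array([326.5, 226.5]), [323, 223, 8, 7, 34]), (array([300.2, 257.9]), [282, 241, 38, 32, 274]), (array([275.1, 276.9]), [264, 268, 24, 20, 184])]
top tray [[207.39999389648438, 284.3999938964844], [230.3000030517578, 221.3000030517578], [259.3999938964844, 231.89999389648438], [236.5, 295.0]]
[[0.363, 0.382], [0.59, 0.364], [0.565, 0.265], [0.341, 0.289]]
black [(array([237.9, 233.1]), [234, 231, 9, 6, 29]), (array([239.9, 240.2]), [235, 237, 10, 6, 29])]
wood [(array([231.8, 256.7]), [200, 220, 65, 75, 2601]), (array([232.9, 255.6]), [228, 250, 10, 12, 92]), (array([224. , 276.5]), [219, 271, 11, 12, 98])]
red [(array([358.2, 246.5]), [355, 243, 8, 7, 29])]
yellow [(array([357.4, 256.2]), [343, 246, 27, 16, 67])]
dark [(array([390.3, 276.8]), [376, 265, 34, 20, 287])]
```

View pics/c1.png

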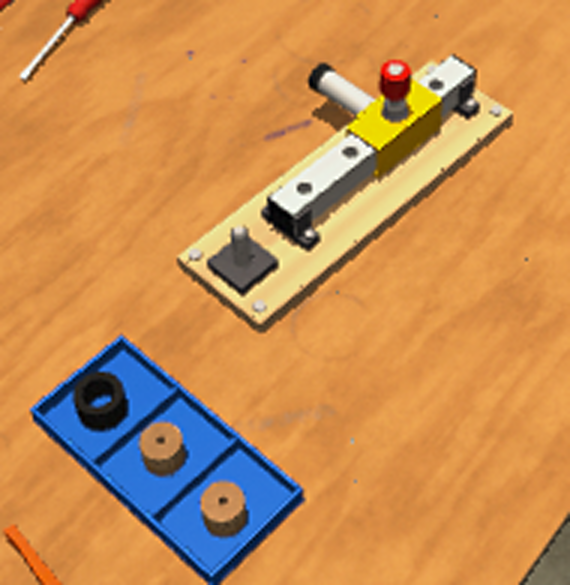

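The crop confirms the black ring (crop (101,397)), the post (crop (240,235) top, block around it) and the knob (crop (397,80)).

Run:
```python
from h import *
p=lambda n,u,v,z:plane(n,u,v,z).round(4)
print("ring",p("scene",228.5,323.3,.018),p("top",239.3,237,.018),tri((228.5,323.3),(239.3,237)))
print("plugs",p("scene",248.1,336.7,.028),p("top",232.9,255.6,.028),p("scene",268.7,357,.028),p("top",224,276.5,.028))
print("posttop",p("scene",274.7,266.3,.072))
im=cv2.imread("pics/top0.png")
print("knob",p("scene",327,217,.108),p("top",358.7,246,.108),tri((327,217),(358.7,246)))
# holes in tube top: crop (304,188),(351,152),(436,85)
H=[p("scene",195+u/3,190+v/3,.060) for u,v in((304,188),(351,152),(436,85))];print(H)
a=cv2.resize(im[215:295,200:415],None,fx=3.7,fy=3.7,interpolation=cv2.INTER_CUBIC);cv2.imwrite("pics/c2.png",a)
```

```text
ring [0.5383 0.3243 0.018 ] [0.5386 0.3241 0.018 ] [0.53863376 0.3241823  0.01764216]
plugs [0.4687 0.3267 0.028 ] [0.4654 0.3265 0.028 ] [0.3939 0.3376 0.028 ] [0.3917 0.337  0.028 ]
posttop [0.5326 0.1478 0.072 ]
knob [ 0.509  -0.0507  0.108 ] [ 0.5076 -0.0519  0.108 ] [ 0.50936231 -0.05191199  0.10617915]
[array([0.5232, 0.0699, 0.06  ]), array([0.5157, 0.0097, 0.06  ]), array([ 0.5025, -0.1086,  0.06  ])]
```

View pics/c2.png

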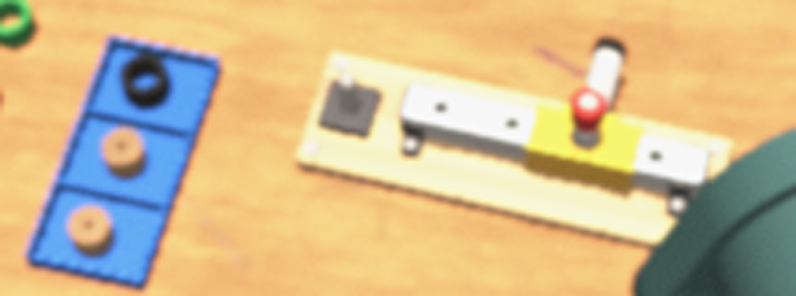

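The closer top view agrees: ring at crop (146,80), post block (350,106), knob (588,105). I'll set out now, using a helper that prints tool-frame shifts.

```bash
cat > go.py <<'E'
# usage: go.py x y z yaw_of_tool_x_deg : tool-frame shift (mm) and turn (deg) from the measured pose
import sys; from h import *
from scipy.spatial.transform import Rotation as Ro
def delta(x,y,z,yaw):
    s=env.get_state(); q=s['tool_rot']; R=Ro.from_quat([q[1],q[2],q[3],q[0]])
    T=Ro.from_euler('z',yaw,degrees=True)*Ro.from_euler('x',180,degrees=True)
    return (R.inv().apply(np.array([x,y,z])-s['tool_pos'])*1000).round(1),np.degrees((R.inv()*T).as_rotvec()).round(2)
if __name__=="__main__":
    a=list(map(float,sys.argv[1:]))
    for i in range(0,len(a),4): print(*delta(*a[i:i+4]))
E
python3 go.py .46 -.1 .25 5  .5385 .3242 .15 -5.5
```

```text
[ 400.6 -377.5  -18.9] [-6.000e-02  1.000e-02  1.441e+01]
[ 615.7 -751.4   81.5] [-6.000e-02  2.000e-02  2.491e+01]
```

{"fn": "arm_command", "kwargs": {
  "deltas": [
    [[400,-377,-19,0,0,14,1],[400,-377,-19,0,0,14,1],[400,-377,-19,0,0,14,1],[400,-377,-19,0,0,14,1],[400,-377,-19,0,0,14,1],[400,-377,-19,0,0,14,1],[400,-377,-19,0,0,14,1],[400,-377,-19,0,0,14,1]]
  ],
  "newtons": 40
}}

```text
clock: 0.77
tool_pos: [0.3608, -0.2914, 0.2428]
tool_rot: [0.0, 0.999, 0.047, -0.0]
contact_force: [1.8, -0.8, -0.2]
gripper_width: 0.999
finger_force: 0.0
```

```bash
python3 go.py .52 .1 .25 0  .5385 .3242 .15 -5.5
```

```text
[ 195.4 -374.7   -7.3] [0.01 0.01 5.41]
[ 235.  -596.1   92.7] [1.000e-02 1.000e-02 1.091e+01]
```

{"fn": "arm_command", "kwargs": {
  "deltas": [
    [[195,-375,-7,0,0,5,1],[195,-375,-7,0,0,5,1],[195,-375,-7,0,0,5,1],[195,-375,-7,0,0,5,1],[195,-375,-7,0,0,5,1],[195,-375,-7,0,0,5,1],[195,-375,-7,0,0,5,1],[195,-375,-7,0,0,5,1]]
  ]
}}

```text
clock: 1.43
tool_pos: [0.4857, 0.0172, 0.2484]
tool_rot: [0.0, 1.0, 0.003, 0.0]
contact_force: [2.2, -0.1, -0.0]
gripper_width: 1.002
finger_force: 0.0
```

```bash
python3 go.py .5385 .3242 .12 -5.5
```

```text
[  54.9 -306.6  128.4] [ 0.   -0.01  5.9 ]
```

{"fn": "arm_command", "kwargs": {
  "deltas": [
    [[55,-307,128,0,0,6,0.66],[55,-307,128,0,0,6,0.66],[55,-307,128,0,0,6,0.66],[55,-307,128,0,0,6,0.66],[55,-307,128,0,0,6,0.66],[55,-307,128,0,0,6,0.66],[55,-307,128,0,0,6,0.66],[55,-307,128,0,0,6,0.66]]
  ]
}}

```text
clock: 2.1
tool_pos: [0.5368, 0.3161, 0.1225]
tool_rot: [0.0, 0.999, -0.049, -0.0]
contact_force: [0.4, 0.1, -0.4]
gripper_width: 0.665
finger_force: 0.0
```

```bash
python3 go.py .5385 .3242 .06 -5.5
```

```text
[ 1.  -8.3 62.5] [ 0.03  0.03 -0.11]
```

{"fn": "arm_command", "kwargs": {
  "deltas": [
    [[0,0,30,0,0,0,0.66],[0,0,60,0,0,0,0.66],[0,0,60,0,0,0,0.66],[0,0,60,0,0,0,0.66],[0,0,60,0,0,0,0.66]]
  ]
}}

```text
clock: 2.52
tool_pos: [0.5375, 0.3145, 0.0653]
tool_rot: [-0.0, 0.999, -0.049, 0.0]
contact_force: [1.0, 0.2, 0.4]
gripper_width: 0.664
finger_force: 0.0
```

```bash
python3 - <<'E'
from h import *
for n in("scene","top"):
    im=env.snapshot(n); cv2.imwrite(f"pics/{n}1.png",im)
a=cv2.resize(cv2.imread("pics/scene1.png")[260:390,160:310],None,fx=3.5,fy=3.5,interpolation=cv2.INTER_CUBIC)
b=cv2.resize(cv2.imread("pics/top1.png")[200:300,190:280],None,fx=3.5,fy=3.5,interpolation=cv2.INTER_CUBIC)
c=np.zeros((460,850,3),np.uint8);c[:a.shape[0],:a.shape[1]]=a;c[:b.shape[0],530:530+b.shape[1]]=b
cv2.imwrite("pics/c3.png",cv2.resize(c,(800,433)))
E
python3 go.py .5385 .3242 .015 -5.5
```

```text
[-0.5 -9.6 50.9] [-0.08 -0.13 -0.13]
```

View pics/c3.png

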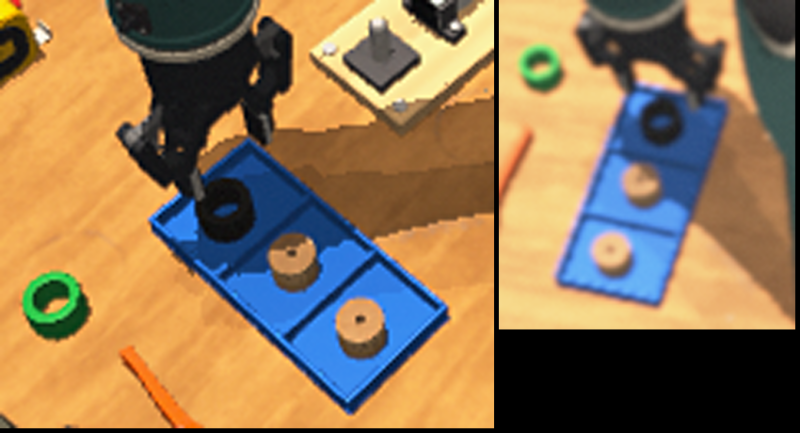

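The fingers straddle the ring about 10 mm short in y, as the pose reading also says. I'll correct first, then descend.

{"fn": "arm_command", "kwargs": {
  "deltas": [
    [[0,-10,0,0,0,0,0.66],[0,-10,15,0,0,0,0.66],[0,-10,35,0,0,0,0.66],[0,-10,35,0,0,0,0.66],[0,-10,35,0,0,0,0.66]]
  ]
}}

```text
clock: 3.03
tool_pos: [0.5374, 0.3245, 0.0284]
tool_rot: [0.0, 0.999, -0.049, -0.001]
contact_force: [-0.2, 0.1, 0.6]
gripper_width: 0.656
finger_force: 0.0
```

```bash
python3 go.py .5385 .3242 .013 -5.5
```

```text
[ 1.1  0.2 15.4] [ 0.04  0.07 -0.08]
```

{"fn": "arm_command", "kwargs": {
  "deltas": [
    [[1,0,14,0,0,0,0.66],[1,0,14,0,0,0,0.66],[1,0,14,0,0,0,0.3],[1,0,14,0,0,0,0.3],[1,0,14,0,0,0,0.3],[1,0,14,0,0,0,0.3],[1,0,14,0,0,0,0.3],[1,0,14,0,0,0,0.3]]
  ],
  "newtons": 30
}}

```text
clock: 3.7
tool_pos: [0.5391, 0.3245, 0.0153]
tool_rot: [-0.0, 0.999, -0.049, 0.0]
contact_force: [-1.8, -1.1, 5.9]
gripper_width: 0.487
finger_force: 30.8
```

{"fn": "arm_command", "kwargs": {
  "deltas": [
    [[0,0,-30,0,0,0,0.3],[0,0,-70,0,0,0,0.3],[0,0,-100,0,0,0,0.3],[0,0,-100,0,0,0,0.3],[0,0,-100,0,0,0,0.3],[0,0,-100,0,0,0,0.3]]
  ]
}}

```text
clock: 4.2
tool_pos: [0.5387, 0.3239, 0.1143]
tool_rot: [0.0, 0.999, -0.049, -0.0]
contact_force: [0.1, -0.2, -0.7]
gripper_width: 0.48
finger_force: 30.7
```

```bash
python3 go.py .5322 .1487 .115 -5.5
```

```text
[ 10.7 175.   -0.6] [ 0.03  0.02 -0.1 ]
```

{"fn": "arm_command", "kwargs": {
  "deltas": [
    [[2,35,0,0,0,0,0.3],[5,75,0,0,0,0,0.3],[8,115,0,0,0,0,0.3],[10,150,0,0,0,0,0.3],[11,175,0,0,0,0,0.3],[11,175,0,0,0,0,0.3],[11,175,0,0,0,0,0.3],[11,175,0,0,0,0,0.3]]
  ]
}}

```text
clock: 4.87
tool_pos: [0.5323, 0.1494, 0.114]
tool_rot: [-0.0, 0.999, -0.049, -0.001]
contact_force: [-0.8, 0.4, -0.2]
gripper_width: 0.484
finger_force: 30.8
```

Run:
```python
from h import *
print(env.get_state()['tool_pos'])
for n in("scene","top"):
    im=env.snapshot(n); cv2.imwrite(f"pics/{n}2.png",im)
a=cv2.resize(cv2.imread("pics/scene2.png")[200:310,220:320],None,fx=5,fy=5,interpolation=cv2.INTER_CUBIC)
b=cv2.resize(cv2.imread("pics/top2.png")[205:265,265:325],None,fx=5,fy=5,interpolation=cv2.INTER_CUBIC)
c=np.zeros((550,800,3),np.uint8);c[:,:500]=a;c[:300,500:]=b
cv2.imwrite("pics/c4.png",c)
```

```text
[0.53233365 0.14940335 0.1139647 ]
```

View pics/c4.png

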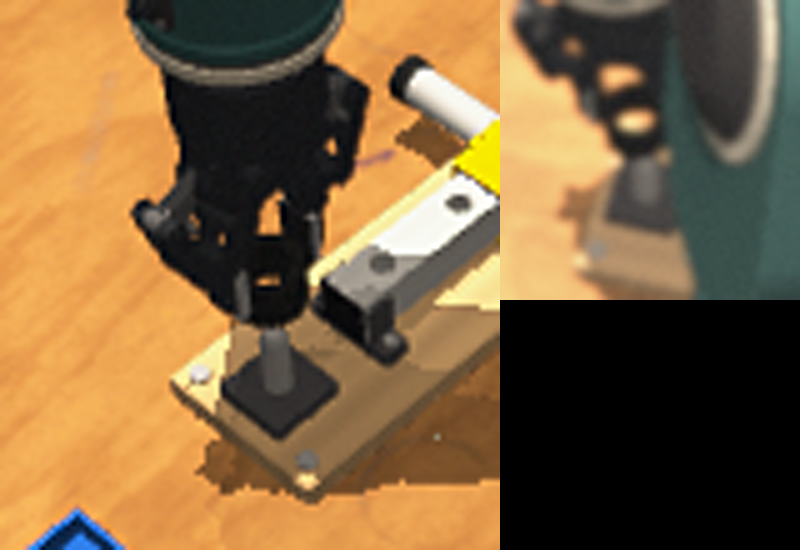

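The ring is held level above the post: in the crop, the ring centre is at about (273,278), the post tip at (275,332) and its foot at (281,388). I'll check the alignment numerically.

Run:
```python
from h import *
im=cv2.imread("pics/scene2.png")
for r in (268,270,272,274): print(r,im[r,266:286].sum(1)//3)
im0=cv2.imread("pics/scene0.png")
for r in (265,267,269): print(r,im0[r,266:286].sum(1)//3)
X=np.array([.5322,.1487,0])
for dz in(.03,.072,.117): print(dz,proj("scene",X+[0,0,dz]).round(1),proj("top",X+[0,0,dz]).round(1))
print(plane("top",294,245,.03),plane("scene",275.1,276.9,.03),plane("scene",274.6,256,.117),plane("top",292,229,.117))
```

```text
268 [129 132 133 131 129 111  71  86  91  93  88  84 118 121 120 121 121 122
 118 118]
270 [129 130 130 130 129 124  66  71  75  78  79  78  47  59  82  97  99  96
  94  96]
272 [127 131 124  61  43  47  64  74  76  79  79  80  58  44  44  49  72 108
 110 113]
274 [122  78  40  43  45  48  59  74  76  78  79  79  60  47  48  46  46  45
  48  95]
265 [152 204 205 202 200 200 194 201 206 200 150 192 192 189 188 188 187 190
 197 192]
267 [202 201 200 199 199 195 104 185 201 184 127 111 195 187 185 185 187 189
 189 191]
269 [198 198 197 195 198 199  63  84  96  94  72  64 109 189 188 190 186 185
 183 181]
0.03 [275.7 276.5] [293.9 243.7]
0.072 [274.6 266.6] [293.2 236.8]
0.117 [273.3 255.4] [292.5 229. ]
[0.52770779 0.14755144 0.03      ] [0.53257285 0.15076629 0.03      ] [0.52837792 0.1483105  0.117     ] [0.53204746 0.1501848  0.117     ]
```

Alignment is within 1–2 mm, and the bore clearance is ±5 mm. Lowering.

{"fn": "arm_command", "kwargs": {
  "deltas": [
    [[0,0,15,0,0,0,0.3],[0,0,30,0,0,0,0.3],[0,0,40,0,0,0,0.3],[0,0,50,0,0,0,0.3],[0,0,60,0,0,0,0.3],[0,0,66,0,0,0,0.3],[0,0,71,0,0,0,0.3],[0,0,71,0,0,0,0.3]]
  ]
}}

```text
clock: 5.63
tool_pos: [0.5324, 0.1491, 0.0429]
tool_rot: [0.0, 0.999, -0.049, -0.001]
contact_force: [-0.8, 0.4, 0.3]
gripper_width: 0.479
finger_force: 30.8
```

{"fn": "arm_command", "kwargs": {
  "deltas": [
    [[0,0,1,0,0,0,0.6],[0,0,1,0,0,0,0.6],[0,0,1,0,0,0,0.6],[0,0,-20,0,0,0,0.62],[0,0,-55,0,0,0,0.62],[0,0,-95,0,0,0,0.62],[0,0,-110,0,0,0,0.62],[0,0,-110,0,0,0,0.62]]
  ]
}}

```text
clock: 6.3
tool_pos: [0.5347, 0.1497, 0.1582]
tool_rot: [-0.001, 0.999, -0.049, 0.003]
contact_force: [0.4, 0.3, -0.3]
gripper_width: 0.618
finger_force: 0.0
```

```bash
python3 - <<'E'
from h import *
im=env.snapshot("scene"); cv2.imwrite("pics/scene3.png",im)
cv2.imwrite("pics/c5.png",cv2.resize(im[190:300,230:360],None,fx=5,fy=5,interpolation=cv2.INTER_CUBIC))
E
python3 go.py .5091 -.0502 .16 -6.6
```

```text
[ -5.1 200.8  -4.3] [-0.05 -0.22  0.99]
```

View pics/c5.png

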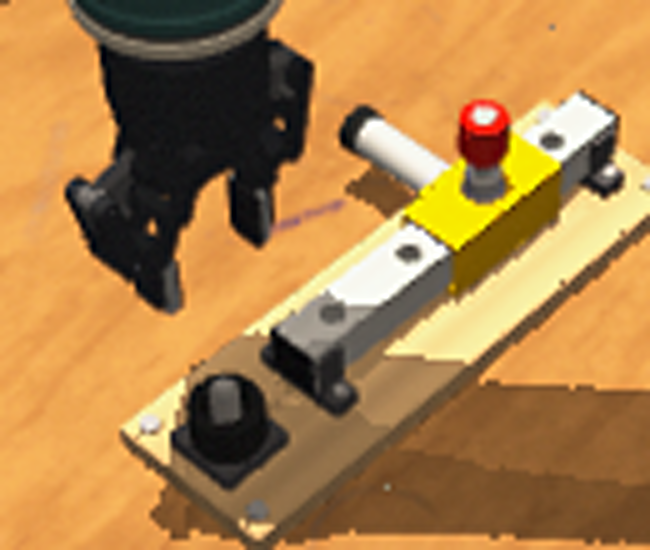

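The ring is seated flat round the post (crop (225,420)) and the knob stands unchanged at crop (484,135). Next, the knob.

{"fn": "arm_command", "kwargs": {
  "deltas": [
    [[-1,40,-4,0,0,1,0.62],[-2,80,-4,0,0,1,0.62],[-3,120,-4,0,0,1,0.62],[-4,160,-4,0,0,1,0.62],[-5,190,-4,0,0,1,0.62],[-5,201,-4,0,0,1,0.62],[-5,201,-4,0,0,1,0.62],[-5,201,-4,0,0,1,0.62]]
  ]
}}

```text
clock: 7.02
tool_pos: [0.5079, -0.0504, 0.1572]
tool_rot: [-0.0, 0.998, -0.058, -0.0]
contact_force: [0.5, 0.4, -0.2]
gripper_width: 0.62
finger_force: 0.0
```

```bash
python3 go.py .509 -.0503 .091 -6.6
python3 - <<'E'
from h import *
s=env.snapshot("scene"); cv2.imwrite("pics/c6.png",cv2.resize(s[160:270,270:390],None,fx=5,fy=5,interpolation=cv2.INTER_CUBIC))
E
```

```text
[ 1.1 -0.2 66.2] [-0.02  0.05 -0.03]
```

View pics/c6.png

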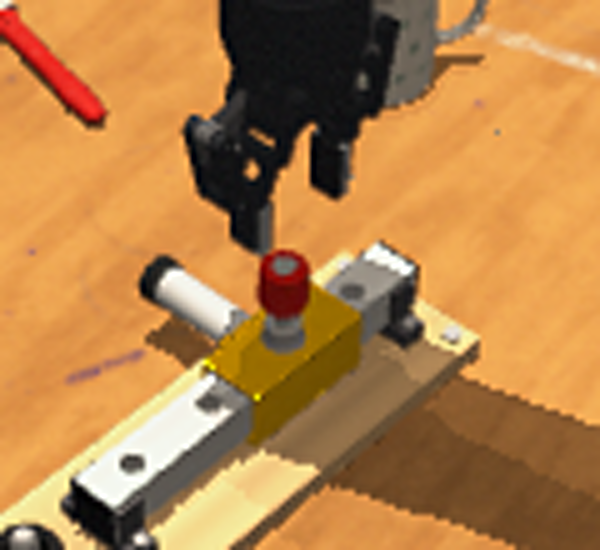

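The fingers stand either side of the knob (tips at crop (257,245) and (333,195), knob at (284,285)), and their midpoint is above it. Descend and grip.

{"fn": "arm_command", "kwargs": {
  "deltas": [
    [[1,0,25,0,0,0,0.62],[1,0,50,0,0,0,0.62],[1,0,66,0,0,0,0.62],[1,0,66,0,0,0,0.62],[1,0,66,0,0,0,0.1],[1,0,66,0,0,0,0.1],[1,0,66,0,0,0,0.1],[1,0,66,0,0,0,0.1]]
  ],
  "newtons": 80
}}

```text
clock: 7.73
tool_pos: [0.5097, -0.0501, 0.0927]
tool_rot: [-0.0, 0.998, -0.057, 0.001]
contact_force: [0.4, 2.5, 0.1]
gripper_width: 0.303
finger_force: 78.5
```

{"fn": "arm_command", "kwargs": {
  "deltas": [
    [[0,0,0,0,0,0,0.1],[0,0,0,0,0,0,0.1]]
  ]
}}

```text
clock: 7.9
tool_pos: [0.5097, -0.0504, 0.0923]
tool_rot: [-0.0, 0.998, -0.057, 0.001]
contact_force: [1.0, 1.9, 0.2]
gripper_width: 0.303
finger_force: 78.5
```

{"fn": "arm_command", "kwargs": {
  "deltas": [
    [[0,0,-5,0,0,0,0.1],[0,0,-10,0,0,0,0.1],[0,0,-15,0,0,0,0.1],[0,0,-15,0,0,0,0.1],[0,0,-15,0,0,0,0.1],[0,0,-15,0,0,0,0.1]]
  ]
}}

```text
clock: 8.4
tool_pos: [0.5094, -0.0507, 0.1068]
tool_rot: [-0.0, 0.998, -0.058, 0.0]
contact_force: [7.3, 2.8, -9.8]
gripper_width: 0.3
finger_force: 79.1
```

The spring reads 9.8 N over about 14 mm, so the plunger is near 20 mm and clear. Slide 60 mm towards the post.

{"fn": "arm_command", "kwargs": {
  "deltas": [
    [[0,-10,0,0,0,0,0.1],[0,-20,0,0,0,0,0.1],[0,-30,0,0,0,0,0.1],[0,-40,0,0,0,0,0.1],[0,-50,0,0,0,0,0.1],[0,-60,0,0,0,0,0.1],[0,-60,0,0,0,0,0.1],[0,-60,0,0,0,0,0.1]]
  ]
}}

```text
clock: 9.07
tool_pos: [0.5162, 0.0093, 0.1066]
tool_rot: [-0.0, 0.998, -0.057, 0.0]
contact_force: [5.6, 2.3, -9.4]
gripper_width: 0.3
finger_force: 79.5
```

```bash
python3 go.py .5161 .0092 .087 -6.6
```

```text
[-0.1  0.1 19.6] [-0.01 -0.    0.04]
```

{"fn": "arm_command", "kwargs": {
  "deltas": [
    [[0,0,5,0,0,0,0.1],[0,0,10,0,0,0,0.1],[0,0,15,0,0,0,0.1],[0,0,18,0,0,0,0.1],[0,0,18,0,0,0,0.1],[0,0,18,0,0,0,0.1]]
  ]
}}

```text
clock: 9.57
tool_pos: [0.5162, 0.0089, 0.0888]
tool_rot: [0.0, 0.998, -0.057, 0.0]
contact_force: [2.4, 0.5, 2.9]
gripper_width: 0.308
finger_force: 80.4
```

{"fn": "arm_command", "kwargs": {
  "deltas": [
    [[0,0,2,0,0,0,0.1],[0,0,4,0,0,0,0.1],[0,0,4,0,0,0,0.1],[0,0,4,0,0,0,0.1]]
  ]
}}

```text
clock: 9.9
tool_pos: [0.5168, 0.009, 0.0867]
tool_rot: [0.0, 0.998, -0.057, 0.001]
contact_force: [-10.9, -0.3, 42.5]
gripper_width: 0.307
finger_force: 85.9
```

It is on the hard stop at 42 N, 5.6 mm below the rest height. Ease off a little.

{"fn": "arm_command", "kwargs": {
  "deltas": [
    [[0,0,-1,0,0,0,0.1],[0,0,-1,0,0,0,0.1],[0,0,-1,0,0,0,0.1],[0,0,-1,0,0,0,0.1]]
  ]
}}

```text
clock: 10.23
tool_pos: [0.5166, 0.0089, 0.0869]
tool_rot: [0.0, 0.998, -0.058, 0.001]
contact_force: [-5.2, 1.3, 24.8]
gripper_width: 0.302
finger_force: 83.0
```

Run:
```python
from h import *
s=env.snapshot("scene"); cv2.imwrite("pics/c7.png",cv2.resize(s[180:300,240:370],None,fx=5,fy=5,interpolation=cv2.INTER_CUBIC))
s=env.get_state();print(s['contact_force'],s['tool_pos'])
```

```text
[-4.97573574 -0.07919446 25.62344336] [0.51656268 0.00893097 0.08689703]
```

View pics/c7.png

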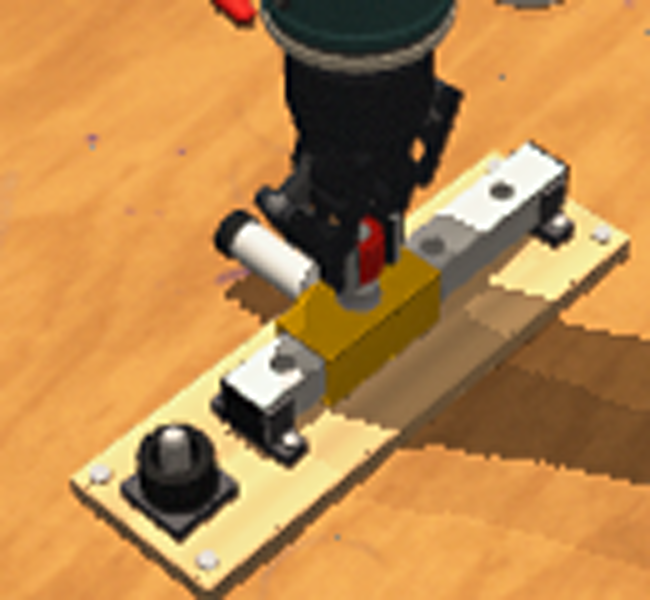

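The ring sits on its block (crop (178,470)), the section covers the next hole with two holes free behind it, and the knob is held low at crop (370,255). The 25 N push is steady, so I'm handing in.

```bash
python3 -c "
from bench import env
print(env.close_job())"
```

```text
the job is handed in; nothing more can be done
None
```

I handed the job in at about 10 s. The black ring is seated on the stop post, the yellow section is at the next hole, and the gripper holds the knob pressed down on its stop with about 25 N; the hand-in gave no verdict.

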